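Seat a ring die block in the hand press and snap its latch shut

TASK

With the fingertips, push the aluminium die block along its channel on the press bed until it is fully home against the stop, with the latch still open. Then push the red knob so that the brass latch lever flips past its middle and snaps shut behind the block. Pick nothing up, and leave the mandrel, the bezel pusher and the glass jar where they are.

Things in the scene. Friction and masses are not known exactly. Their poses are not given: they have to be found in the camera images.
- press: Fixed black hand press, turned up to 15 degrees. Origin on the counter; x = the way the block slides home (away from the robot), y left, z up. In this frame, mm: bed x -130..80, y -120..70, top z 20; steel rails at |y| 23.5..31.5, x -130..63, top z 30; stop face at x 55. Left of y 25 and nearer than x 15 only the rails, the latch and its spring strut (y 35..55, top z 48) stand on the bed.
- die: Loose aluminium die block, 110 x 44 x 24 mm, about 0.35 kg, three brass-rimmed holes on top, lying on the bed between the rails (1.5 mm free each side), 25 to 45 mm short of home. Origin: centre of its underside; x axis as the press's. Push its near face, 55 mm behind the origin, 20..44 mm above the counter. Home: origin over the press's origin, far face on the stop.
- latch (a joint): Flat brass over-centre bell crank on a vertical pivot; rad, counter-clockwise from above positive. 0 = open, 1.4 = shut, both stable: a spring drives it from the middle (0.7) to the nearer end; leaving an end takes about 2.5 N at the knob. Bars 12 mm wide, z 33..43 mm. Its 58 mm arm lies beside the channel when open; shut, it crosses it 3 mm behind the home block.
- latch_knob (a point): Centre of the upright red knob on the latch's handle: 18 mm diameter, z 43..85 mm (this point z 64), 75 mm from the pivot. At latch value q it lies from the pivot at 1.742 + q rad counter-clockwise from the press's x axis: open, out to the left; shut, towards the robot. So push it from its far side towards the robot, along the arc.
- latch_pivot (a point): Pivot axis of the latch at z 38 mm, at x -70, y 45 mm in the press's frame.
- die_stop (a point): Middle of the stop face that the block's far face must touch, 32 mm above the counter.
- mandrel: Bystander: steel ring mandrel, 25 mm thick tapering to 12, upright on a round wooden foot of 64 mm diameter, 208 mm tall, left of the press. Origin: centre of its underside.
- pusher: Bystander: bezel pusher with wooden handle and brass shank lying on the counter left of the latch, 127 mm long along its x (from -70 to 57), 26 mm wide, 24 mm high. Origin: on the counter under its middle.
- jar: Bystander: closed leaded-glass parts jar, 60 mm diameter, 75 mm tall, near right of the press. Origin: centre of its underside.
- press_head (a point): Middle of the press head's underside, at x 40, y -45, z 150 mm in the press's frame. Head: x 15..65, y -115..25, z 150..210; column below it at y -115..-70; steel ram hanging at x 28..52, y -12..12 down to z 70; spoked wheel of radius 70 mm at y -142 on the right, top at z 235. A fixed wooden die rack, 60 mm high, stands farther right.
Things that resemble listed ones, but are neither listed nor needed, are in the scene too. What is meant by the die is not turquoise, and is the larger of those in its own colour.

How it is judged:
On the way:
1. the die block is fully home (within 3 mm of the stop) while the latch is still open (x of die in the frame of press above -0.003 m and value of joint latch below 0.3 rad), for 0.2 s.
At the end, for the whole second after the job is handed in: The die block rests flat in its channel within 3 mm of the stop, and the latch has snapped fully shut (at least 1.32 of its 1.4 rad) (x of die in the frame of press above -0.003 m and y of die in the frame of press between -0.004 and 0.004 m and height (world z) of die below 0.024 m and linear speed of die below 0.01 m/s and value of joint latch above 1.32 rad); the robot touches nothing.
It fails at once if the die block is lifted off the bed by more than 10 mm (height (world z) of die above 0.03 m).
It fails at once if the mandrel is moved more than 15 mm or tipped (distance of mandrel from where it was at the start of the episode above 0.015 m or angle between mandrel's own z axis and vertical above 0.3 rad).
It fails at once if the bezel pusher is moved more than 15 mm (distance of pusher from where it was at the start of the episode above 0.015 m).
It fails at once if the jar is moved more than 15 mm or tipped (distance of jar from where it was at the start of the episode above 0.015 m or angle between jar's own z axis and vertical above 0.3 rad).
It also fails if it takes over 45 s, if anything falls off the work surface, if the arm or the gripper's body presses on something with over 40 N, if the wrist force passes 120 N, or if a joint passes its speed limit or range.

ROBOT

A 6-joint arm with a two-finger parallel gripper is mounted at the origin on the work surface. World frame = base frame: x ahead of the robot, y to its left, z up, the work surface at z = 0. Lengths are in m, angles in rad, forces in N, time in s.
With the tool pointing down it reaches from about 0.3 to 0.75 m from the base axis. Payload 8.5 kg.
Tool frame: the origin (TCP) lies midway between the tips of the shut fingers; the grasp point (between the pads) lies 19 mm behind it; y points along the fingers, z is the direction in which the jaws open and shut, and the axes are right-handed (so a half turn about y gives the same grasp; the last joint's range is limited). The gripper opens to 85 mm and grips with 20 to 120 N. Pads are 22 mm wide; open, the fingers measure 114 mm over their backs; the gripper's body (76 mm by 85 mm) begins 54 mm behind the grasp point. The pads swing forward as they close: fully open they stand 13 mm farther back than shut.
Start: joints at [-0.215, 0.381, 1.297, -0, 1.464, -0.215], TCP at [0.55, 0, 0.231] pointing down, gripper open.
Joint ranges: [-3.11, 3.11], [-0.89, 2.33], [0.22, 2.48], [-1.42, 4.56], [0.17, 2.85], [-2.88, 2.88]. Speed limits (rad/s): [2.39, 2.39, 3.14, 3.14, 3.14, 3.14].

INTERFACE

Orientations are given as a rotation vector (axis times angle).
In Python, from station import readout, capture, get_calibration, workorder gives the robot as it stands. The module is installed in compiled form; this text tells all that it offers.
- The arm moves only by the tool step_arm, never from a script. Its argument "deltas" is a list of rows, each an object with "dr": the turn, a rotation vector about the tool's x, y, z in degrees, a list of three; "dp": the shift along the tool's x, y, z in cm, a list of three; "fingers": the opening, from 0 (shut) to 1 (fully open). A call has 1 to 5 rows; each row shifts and turns the commanded pose from where the row before left it, along the tool's axes as they then stand; what a row does not reach is not made up. A row lasts 1/8 s, in which the tool goes at most 62.5 mm and 10.7 degrees, less where a joint would pass 70% of its speed; a pose out of reach is approached as far as the arm can. A call with a gripper value outside its range is refused whole. The fingers move at their own pace and stop on an object; "newtons" is the grip in N (left out, the last holds). Time passes only in rows, so rows that do not move let the fingers close. It gives the time, the measured TCP pose, the force and the opening at its end, in the units of the state.
- readout.get_state(): the state, without advancing time (a new reading comes with each control period).
- capture(name): name is "scene" or "side" or "wrist"; returns the picture (400x640x3 uint8, red, green, blue); there is no depth.
- get_calibration(name): a dict with "fovy" (degrees; the focal length in pixels is half the picture's height over the tangent of half this angle, whatever the lens; pixels are square), "cx", "cy" (the principal point, pixels), "xyz" and "orientation" of the camera in the world; the wrist camera has in their place "mount" (4x4, takes a point from camera to tool coordinates, whose origin is the TCP and whose axes are the tool frame's). Camera axes: x right, y down, z forward; pixel columns grow to the right and rows downward; lengths in m; the calibration is good to about 2 mm. A picture is of the moment at which its call begins: read the wrist's pose just before it. get_calibration takes no time and is no camera call.
- workorder.job_done(): hands the job in, once; it reports no verdict.
The state is a dict: "time": time; "joint_positions": joint angles; "joint_vel": joint speeds; "joint_torque": joint torques, N m; "tool_pos": TCP position; "tcp_rot": TCP orientation; "wrist_force": force on the tool from outside, world axes, zero at the start; "ft_torque": the same for the moment, N m; "grip_width": opening from 0.0 (shut) to 1.0 (fully open).
Only numpy, scipy, OpenCV 4.12 (cv2) and the standard library are available. Lean on these libraries where they do the work, as an engineer would, in place of code of your own. Each camera call takes 0.05 s, during which the arm holds its last target. There are 200 camera calls.

## Working session

There is one attempt and no reset: what is moved stays moved. The work goes in short steps, Python scripts to look and compute and a tool call to move; the robot and the scene stay as the last step left them, time stands still between calls to the robot, and variables do not carry over. Pictures are saved under pics/ and viewed, about 8 in all and at most 12, crops included, and the job is handed in when it is done.

Besides the shell and the picture viewer there is one more tool, called after "Emit:" as name(argument=value, ...), one argument or row to a line, values as JSON. step_arm: Moves the arm, as the interface text tells. Its arguments: {"type":"object","properties":{"deltas":{"type":"array","items":{"type":"object","properties":{"dr":{"type":"array","items":{"type":"number"}},"dp":{"type":"array","items":{"type":"number"}},"fingers":{"type":"number"}}}},"newtons":{"type":"number"}},"required":["deltas"]}

```bash
mkdir -p pics; cat > h.py <<'E'
import numpy as np, cv2
from scipy.spatial.transform import Rotation as R
from station import readout, capture, get_calibration, workorder
def cam(name):
    c=get_calibration(name); f=200/np.tan(np.radians(c["fovy"])/2)
    if "mount" in c:
        s=readout.get_state(); T=np.eye(4);T[:3,:3]=R.from_rotvec(s["tcp_rot"]).as_matrix();T[:3,3]=s["tool_pos"]
        M=T@np.array(c["mount"])
        return f,c["cx"],c["cy"],M[:3,3],M[:3,:3]
    o=np.array(c["orientation"]); Rm=o if o.shape==(3,3) else (R.from_rotvec(o).as_matrix() if o.size==3 else R.from_quat(o).as_matrix())
    return f,c["cx"],c["cy"],np.array(c["xyz"]),Rm
def plane(C,u,v,z):
    f,cx,cy,p,Rm=C; d=Rm@np.array([(u-cx)/f,(v-cy)/f,1]); return p+d*(z-p[2])/d[2]
def proj(C,P):
    f,cx,cy,p,Rm=C; q=Rm.T@(np.array(P)-p); return q[0]/q[2]*f+cx,q[1]/q[2]*f+cy
def snap(name,fn):
    im=capture(name); cv2.imwrite("pics/"+fn,cv2.cvtColor(im,cv2.COLOR_RGB2BGR)); return im
E
python3 - <<'E'
from h import *
print(readout.get_state()); 
for n in("scene","side","wrist"):
    print(n,get_calibration(n)); c=cam(n); im=snap(n,n+"0.png"); np.save(n+"0.npy",im)
E
```

```text
{'time': 0.0, 'joint_positions': array([-2.15303913e-01,  3.81165856e-01,  1.29826113e+00, -1.40425336e-05,
        1.46361975e+00, -2.15306255e-01]), 'joint_vel': array([-1.46449127e-03,  4.96966221e-04, -8.06474302e-04, -2.46027112e-04,
        6.64752457e-05,  5.61054610e-04]), 'joint_torque': array([-1.00240642e-03, -4.48466885e+01, -2.31285810e+01, -2.87182611e-04,
        4.73836102e-03,  1.77242771e-05]), 'tool_pos': array([5.49697646e-01, 5.79550099e-05, 2.30727850e-01]), 'tcp_rot': array([-1.21003079,  1.21038533, -1.20830463]), 'wrist_force': array([-0.68833049,  0.19742356,  0.02883409]), 'ft_torque': array([ 0.0030673 , -0.0399153 , -0.00635441]), 'grip_width': 0.999214623585201}
scene {'fovy': 43.66142112008235, 'cx': 316.9215295263099, 'cy': 197.92677157724714, 'xyz': array([ 1.02030526, -0.27016151,  0.89252188]), 'orientation': array([-2.35021882, -1.11980803,  0.34582029])}
side {'fovy': 48.1929721662677, 'cx': 317.0464269269417, 'cy': 204.3765592764234, 'xyz': array([0.38212417, 0.59088887, 0.86288974]), 'orientation': array([-0.63128296,  2.75967975, -0.99070896])}
wrist {'fovy': 69.7349672056102, 'cx': 318.77617732179743, 'cy': 202.61140145134206, 'mount': array([[-4.43225266e-04,  9.58164346e-01,  2.86218257e-01,
        -7.21864832e-02],
       [ 4.15625083e-04, -2.86218083e-01,  9.58164410e-01,
        -1.42073842e-01],
       [ 9.99999815e-01,  5.43642162e-04, -2.71378049e-04,
         1.92797328e-04],
       [ 0.00000000e+00,  0.00000000e+00,  0.00000000e+00,
         1.00000000e+00]])}
```

View pics/scene0.png

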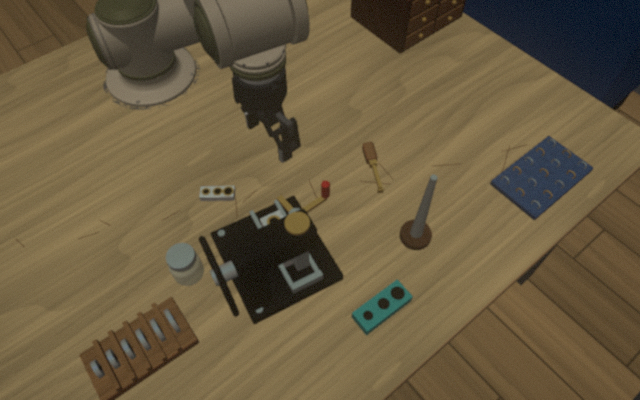

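View pics/side0.png

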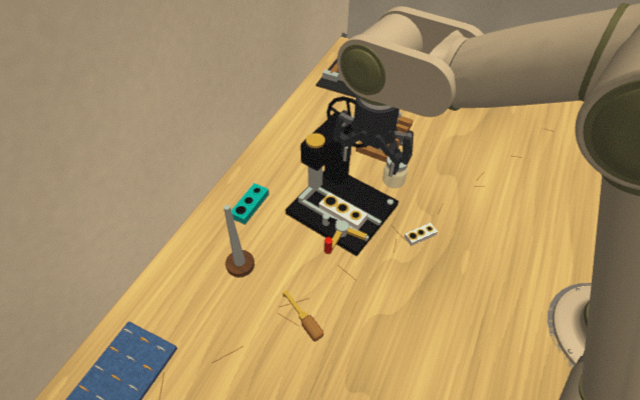

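View pics/wrist0.png

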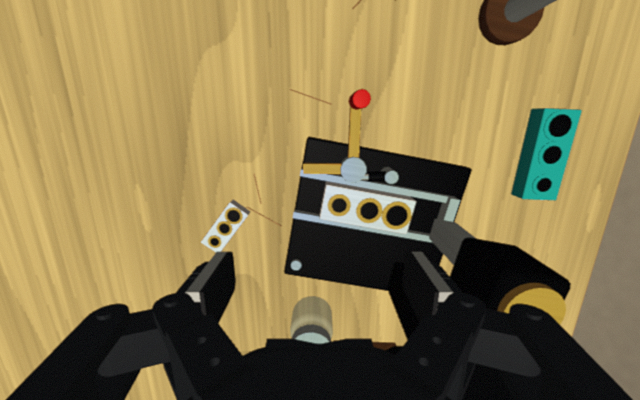

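The wrist view shows the press bed, with corners near (307,137), (470,169) and (286,272). The die's white top spans about (322,185) to (416,233), the red knob is at (361,98), and the pivot at (354,168). The mandrel foot is at (510,20). The small white block and the turquoise block are decoys.

```bash
python3 - <<'E'
from h import *
C={n:cam(n) for n in("scene","side","wrist")}
I={n:np.load(n+"0.npy") for n in C}
W=C["wrist"]
print("tool axes",R.from_rotvec(readout.get_state()["tcp_rot"]).as_matrix().round(3).tolist())
rays=[]
for n in C:
    hsv=cv2.cvtColor(I[n],cv2.COLOR_RGB2HSV); m=((hsv[...,0]<6)|(hsv[...,0]>174))&(hsv[...,1]>190)&(hsv[...,2]>90)
    k,l,s,c=cv2.connectedComponentsWithStats(m.astype(np.uint8)); j=1+np.argmax(s[1:,4]); print(n,"red",s[j],c[j].round(1))
    f,cx,cy,p,Rm=C[n]; d=Rm@np.array([(c[j][0]-cx)/f,(c[j][1]-cy)/f,1]); d/=np.linalg.norm(d); rays.append((p,d))
for S in([0,1],[0,1,2]):
    A=sum(np.eye(3)-np.outer(rays[i][1],rays[i][1]) for i in S); b=sum((np.eye(3)-np.outer(rays[i][1],rays[i][1]))@rays[i][0] for i in S)
    print("knob tri",np.linalg.solve(A,b).round(4))
print("bed",[plane(W,u,v,.02)[:2].round(4).tolist() for u,v in((307,137),(470,169),(286,272))])
print("knobtop",plane(W,361,98,.085).round(4))
# die white top
hsv=cv2.cvtColor(I["wrist"],cv2.COLOR_RGB2HSV); m=((hsv[...,1]<60)&(hsv[...,2]>190)).astype(np.uint8); m[:170]=0;m[245:]=0;m[:,:315]=0;m[:,425:]=0
k,l,s,c=cv2.connectedComponentsWithStats(m); j=1+np.argmax(s[1:,4]); pts=np.argwhere(l==j)[:,::-1].astype(np.float32)
box=cv2.boxPoints(cv2.minAreaRect(pts)); print("die box px",box.tolist()); w=np.array([plane(W,u,v,.044)[:2] for u,v in box]); print(w.round(4).tolist(),w.mean(0),np.linalg.norm(w-np.roll(w,1,0),axis=1))
im=cv2.cvtColor(I["wrist"],cv2.COLOR_RGB2BGR)[80:290,190:490]; cv2.imwrite("pics/crop.png",cv2.resize(im,None,fx=2.6,fy=2.6,interpolation=cv2.INTER_CUBIC))
for n,(u,v) in(("scene",(416,237)),("side",(240,265)),("wrist",(510,20))): print("mandrel",plane(C[n],u,v,.005).round(3))
for n,ps in(("scene",((369,146),(380,190))),("side",((287,293),(318,335)))): print("pusher",[plane(C[n],u,v,.012).round(3)[:2].tolist() for u,v in ps])
E
```

```text
tool axes [[-0.0, -0.001, 1.0], [-1.0, 0.0, -0.0], [-0.0, -1.0, -0.001]]
scene red [323 185   2   2   2] [323.5 185.5]
side red [325 237   7  16  92] [327.7 244.3]
wrist red [352  89  19  20 271] [360.6  98.5]
knob tri [0.5867 0.0895 0.0719]
knob tri [0.5883 0.0894 0.0728]
bed [[0.5355, 0.0491], [0.7369, 0.0105], [0.5043, -0.1333]]
knobtop [0.5895 0.0893 0.085 ]
die box px [[314.32012939453125, 220.6905517578125], [321.1279296875, 183.73406982421875], [414.5626220703125, 200.94573974609375], [407.75482177734375, 237.9022216796875]]
[[0.5442, -0.049], [0.5524, -0.0029], [0.664, -0.0238], [0.6601, -0.0716]] [ 0.60517498 -0.0368063 ] [0.11802497 0.0468252  0.11348443 0.04792935]
mandrel [0.764 0.181 0.005]
mandrel [0.759 0.186 0.005]
mandrel [0.764 0.177 0.005]
pusher [[0.533, 0.262], [0.637, 0.199]]
pusher [[0.63, 0.205], [0.531, 0.26]]
```

View pics/crop.png

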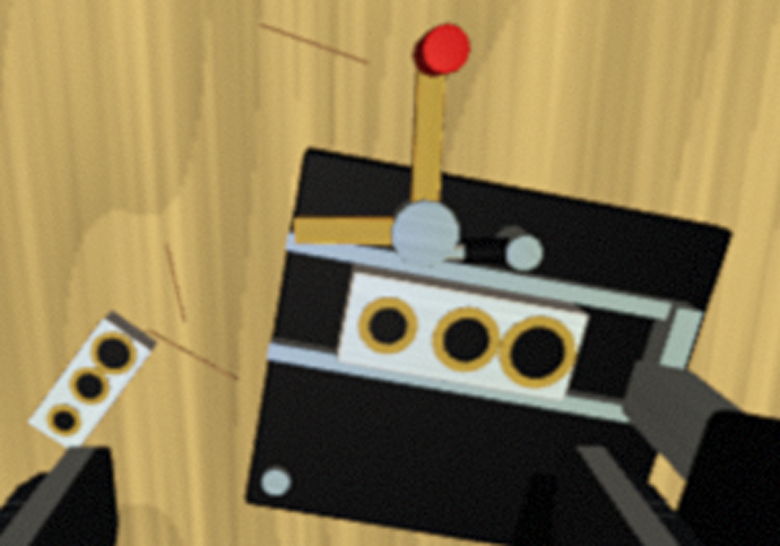

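The press origin comes out at about (0.650, -0.042) with a yaw of about -10.4°, and the knob and bed corners agree on this. The die is about 45 mm short of home. I'll turn the tool, shut the fingers and go behind the die.

Emit:
step_arm(
  deltas=[
    {"dr": [0, 5.2, 0], "dp": [0.8, 0, -1], "fingers": 0},
    {"dr": [0, 5.2, 0], "dp": [0.8, 2, -1], "fingers": 0},
    {"dr": [0, 0, 0], "dp": [0.8, 4, -1], "fingers": 0},
    {"dr": [0, 0, 0], "dp": [0, 4, 0], "fingers": 0},
    {"dr": [0, 0, 0], "dp": [0, 3, 0], "fingers": 0},
  ],
)

```text
time: 0.78
tool_pos: [0.5174, -0.0211, 0.0997]
tcp_rot: [-1.119, 1.343, -1.341]
wrist_force: [0.7, -0.7, 0.8]
grip_width: 0.003
```

```bash
cat >> h.py <<'E'
O=np.array([.650,-.042]);Y=np.radians(-10.4);RZ=np.array([[np.cos(Y),-np.sin(Y)],[np.sin(Y),np.cos(Y)]])
def inpress(p): return RZ.T@(np.array(p)[:2]-O)
E
python3 - <<'E'
from h import *
s=readout.get_state(); print(s["time"],s["tool_pos"],inpress(s["tool_pos"]),s["wrist_force"],s["grip_width"])
snap("wrist","w1.png")
E
```

```text
0.775 [ 0.51738607 -0.02107159  0.09973592] [-0.13421326 -0.00335477] [ 0.69765447 -0.66750761  0.83676506] 0.002824108805089744
```

View pics/w1.png

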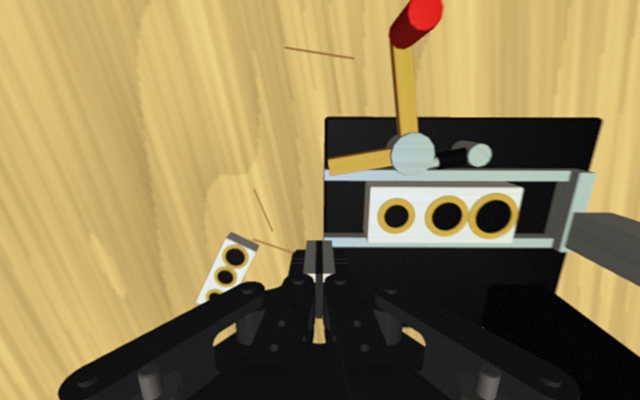

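The rails now run level in the picture. The die's near top edge is at u≈367, from (370,187) to (366,242), and the fingertips are at (319,245).

```bash
python3 - <<'E'
from h import *
W=cam("wrist"); print([ (inpress(plane(W,u,v,z))*1000).round(1).tolist() for u,v,z in((370,187,.044),(366,242,.044),(523,243,.044),(519,187,.044),(325,118,.02),(601,119,.02),(420,12,.085),(325,180,.03),(325,248,.03))])
E
```

```text
[[-100.3, 22.3], [-101.1, -19.3], [14.1, -19.7], [2.8, 22.5], [-131.5, 68.2], [68.9, 67.6], [-88.5, 115.7], [-131.4, 24.2], [-131.0, -31.0]]
```

Emit:
step_arm(
  deltas=[
    {"dr": [0, 0, 0], "dp": [-0.4, 3.2, 0]},
    {"dr": [0, 0, 0], "dp": [0, 3.2, 0]},
    {"dr": [0, 0, 0], "dp": [0, 0, 0.5]},
    {"dr": [0, 0, 0], "dp": [0, 0, 0.5]},
    {"dr": [0, 0, 0], "dp": [0, 0, 0.5]},
  ],
)

```text
validation failed for argument at $.de...
```

Emit:
step_arm(
  deltas=[
    {"dr": [0, 0, 0], "dp": [0, 0, 0.7]},
    {"dr": [0, 0, 0], "dp": [0, 0, 0.7]},
    {"dr": [0, 0, 0], "dp": [0, 0, 0.7]},
    {"dr": [0, 0, 0], "dp": [0, 0, 0.7]},
  ],
)

```text
validation failed for argument at $.de...
```

Emit:
step_arm(
  deltas=[
    {"dr": [0, 0, 0], "dp": [-0.4, 3.2, 0], "fingers": 0},
    {"dr": [0, 0, 0], "dp": [0, 3.2, 0], "fingers": 0},
    {"dr": [0, 0, 0], "dp": [0, 0, 0.5], "fingers": 0},
    {"dr": [0, 0, 0], "dp": [0, 0, 0.5], "fingers": 0},
    {"dr": [0, 0, 0], "dp": [0, 0, 0.5], "fingers": 0},
  ],
)

```text
time: 1.45
tool_pos: [0.5347, -0.0202, 0.0387]
tcp_rot: [-1.116, 1.339, -1.343]
wrist_force: [-0.1, -0.2, -0.1]
grip_width: -0.003
```

Emit:
step_arm(
  deltas=[
    {"dr": [0, 0, 0], "dp": [0, 0, 0.6], "fingers": 0},
    {"dr": [0, 0, 0], "dp": [0, 0, 0.6], "fingers": 0},
    {"dr": [0, 0, 0], "dp": [0, 0, 0.6], "fingers": 0},
    {"dr": [0, 0, 0], "dp": [0, 0, 0.6], "fingers": 0},
  ],
)

```text
time: 1.95
tool_pos: [0.5567, -0.024, 0.0376]
tcp_rot: [-1.119, 1.343, -1.34]
wrist_force: [-3.3, 0.6, 5.5]
grip_width: 0.002
```

```bash
python3 - <<'E'
from h import *
s=readout.get_state(); print(s["time"],s["tool_pos"],inpress(s["tool_pos"]),s["wrist_force"],s["grip_width"])
snap("wrist","w2.png")
E
```

```text
1.95 [ 0.55666457 -0.02404549  0.03755732] [-0.0950432   0.00081071] [-3.27919654  0.5613037   5.52242637] 0.001668710670083557
```

View pics/w2.png

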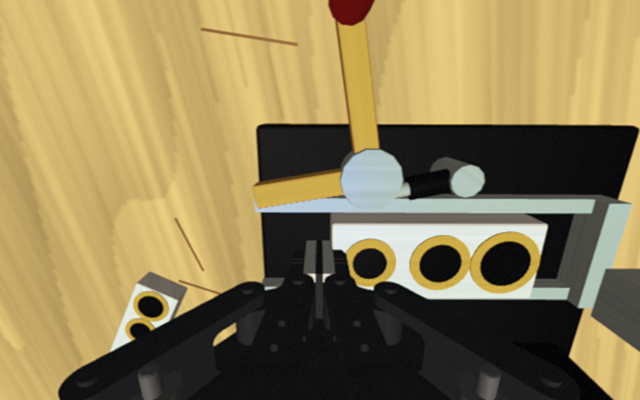

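The fingers are on the near face, the die is moving, and the latch is untouched. I'll push on and watch the force.

Emit:
step_arm(
  deltas=[
    {"dr": [0, 0, 0], "dp": [0, 0, 0.5], "fingers": 0},
    {"dr": [0, 0, 0], "dp": [0, 0, 0.5], "fingers": 0},
    {"dr": [0, 0, 0], "dp": [0, 0, 0.5], "fingers": 0},
    {"dr": [0, 0, 0], "dp": [0, 0, 0.5], "fingers": 0},
  ],
)

```text
time: 2.5
tool_pos: [0.5763, -0.0277, 0.0375]
tcp_rot: [-1.119, 1.343, -1.341]
wrist_force: [-5.2, 0.4, 5.1]
grip_width: 0.0
```

Emit:
step_arm(
  deltas=[
    {"dr": [0, 0, 0], "dp": [0, 0, 0.2], "fingers": 0},
    {"dr": [0, 0, 0], "dp": [0, 0, 0.2], "fingers": 0},
  ],
)

```text
time: 2.75
tool_pos: [0.5802, -0.0284, 0.0375]
tcp_rot: [-1.119, 1.343, -1.341]
wrist_force: [-5.1, 1.3, 5.7]
grip_width: 0.0
```

Emit:
step_arm(
  deltas=[
    {"dr": [0, 0, 0], "dp": [0, 0, 0.2], "fingers": 0},
    {"dr": [0, 0, 0], "dp": [0, 0, 0], "fingers": 0},
  ],
)

```text
time: 3.0
tool_pos: [0.5824, -0.0288, 0.0375]
tcp_rot: [-1.118, 1.342, -1.341]
wrist_force: [-3.4, 0.5, 5.7]
grip_width: -0.003
```

Emit:
step_arm(
  deltas=[
    {"dr": [0, 0, 0], "dp": [0, 0, 0.2], "fingers": 0},
    {"dr": [0, 0, 0], "dp": [0, 0, 0.2], "fingers": 0},
  ],
)

```text
time: 3.25
tool_pos: [0.5861, -0.0295, 0.0375]
tcp_rot: [-1.119, 1.343, -1.341]
wrist_force: [-5.1, 1.5, 5.8]
grip_width: -0.0
```

Emit:
step_arm(
  deltas=[
    {"dr": [0, 0, 0], "dp": [0, 0, 0.15], "fingers": 0},
    {"dr": [0, 0, 0], "dp": [0, 0, 0.15], "fingers": 0},
  ],
)

```text
time: 3.5
tool_pos: [0.589, -0.03, 0.0375]
tcp_rot: [-1.119, 1.343, -1.341]
wrist_force: [-5.1, 1.4, 6.0]
grip_width: 0.001
```

```bash
python3 - <<'E'
from h import *
s=readout.get_state(); print(s["time"],s["tool_pos"],inpress(s["tool_pos"]),s["wrist_force"],s["grip_width"])
im=snap("wrist","w3.png")
E
```

```text
3.5 [ 0.5890351  -0.0300091   0.03754887] [-0.06212793  0.00078858] [-5.07596989  1.43895988  5.98789691] 0.0013650597834010745
```

View pics/w3.png

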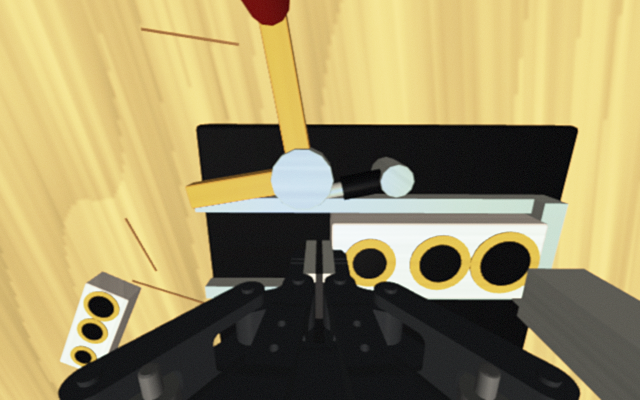

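The die's far end (u≈545) is nearly at the stop, but the force is still only friction. I'll keep going in small steps until it rises.

Emit:
step_arm(
  deltas=[
    {"dr": [0, 0, 0], "dp": [0, 0, 0.1], "fingers": 0},
    {"dr": [0, 0, 0], "dp": [0, 0, 0.1], "fingers": 0},
  ],
)

```text
time: 3.8
tool_pos: [0.5894, -0.03, 0.0375]
tcp_rot: [-1.122, 1.346, -1.338]
wrist_force: [-13.7, 1.5, 12.1]
grip_width: 0.003
```

Emit:
step_arm(
  deltas=[
    {"dr": [0, 0, 0], "dp": [0, 0, 0.1], "fingers": 0},
    {"dr": [0, 0, 0], "dp": [0, 0, 0.1], "fingers": 0},
  ],
)

```text
time: 4.05
tool_pos: [0.5895, -0.0301, 0.0375]
tcp_rot: [-1.125, 1.349, -1.336]
wrist_force: [-22.4, 1.6, 17.4]
grip_width: -0.0
```

Emit:
step_arm(
  deltas=[
    {"dr": [0, 0, 0], "dp": [0, 0, 0.1], "fingers": 0},
    {"dr": [0, 0, 0], "dp": [0, 0, 0.1], "fingers": 0},
  ],
)

```text
time: 4.3
tool_pos: [0.5896, -0.03, 0.0374]
tcp_rot: [-1.129, 1.353, -1.333]
wrist_force: [-29.7, 2.0, 23.9]
grip_width: -0.002
```

The force rose to about 30 N with no further motion, so the die is home and the latch is still open. I'll back off, rise, turn 10° and move over to the far side of the knob.

Emit:
step_arm(
  deltas=[
    {"dr": [0, 0, 0], "dp": [0, 0, -0.6], "fingers": 0},
    {"dr": [0, 0, 0], "dp": [0, 0, -1.4], "fingers": 0},
    {"dr": [0, 0, 0], "dp": [0, -3, 0], "fingers": 0},
    {"dr": [0, 0, 0], "dp": [0, -3.5, 0], "fingers": 0},
    {"dr": [0, -9.8, 0], "dp": [0, -3.5, 0], "fingers": 0},
  ],
)

```text
time: 4.92
tool_pos: [0.576, -0.0277, 0.1383]
tcp_rot: [-1.206, 1.214, -1.214]
wrist_force: [0.9, 0.3, 0.1]
grip_width: -0.003
```

```bash
python3 - <<'E'
from h import *
s=readout.get_state(); print(s["time"],s["tool_pos"],inpress(s["tool_pos"]),s["wrist_force"],s["grip_width"])
W=cam("wrist"); im=snap("wrist","w4.png")
A=R.from_rotvec(s["tcp_rot"]).as_matrix(); print(A.round(3).tolist(), "to target, cm", (A.T@(np.array([.610,.0892,.056])-s["tool_pos"])*100).round(2))
hsv=cv2.cvtColor(im,cv2.COLOR_RGB2HSV); m=((hsv[...,0]<6)|(hsv[...,0]>174))&(hsv[...,1]>190)&(hsv[...,2]>90); print(m.sum(), m.nonzero()[0].mean(),m.nonzero()[1].mean())
E
```

```text
4.925 [ 0.57600977 -0.02774876  0.13828273] [-0.0753473   0.00066046] [0.88511981 0.32851038 0.12744099] -0.0033889031543815214
[[-0.007, 0.0, 1.0], [-1.0, -0.0, -0.007], [0.0, -1.0, 0.0]] to target, cm [-11.72   8.23   3.32]
820 43.8719512195122 337.70975609756096
```

View pics/w4.png

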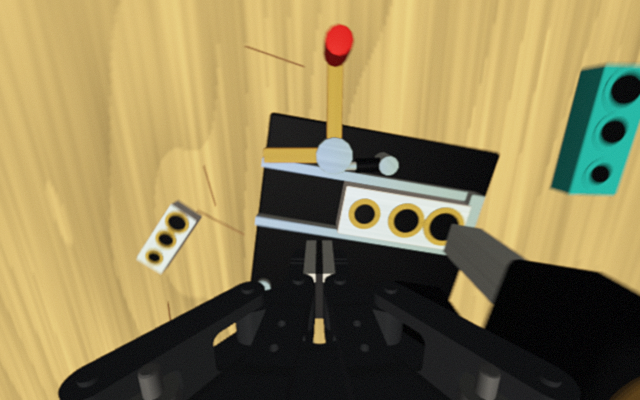

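The die now sits against the stop, its far edge at (468,207). The latch is open and the knob top is at about (341,38). I'll move beside the knob and descend.

```bash
python3 - <<'E'
from h import *
W=cam("wrist"); print(plane(W,341,38,.085)); print([(inpress(plane(W,u,v,.044))*1000).round(1) for u,v in((345,185),(339,230),(470,207),(463,248))], (inpress(plane(W,334,154,.046))*1000).round(1))
E
```

```text
[0.59195524 0.0909444  0.085     ]
[array([-53.2,  20.5]), array([-49.9, -21.3]), array([59.7, 21. ]), array([ 66.6, -18.2])] [-68.  45.]
```

Emit:
step_arm(
  deltas=[
    {"dr": [0, 0, 0], "dp": [-4, 0, 1.1], "fingers": 0},
    {"dr": [0, 0, 0], "dp": [-4, 0, 1.1], "fingers": 0},
    {"dr": [0, 0, 0], "dp": [-3.7, 0, 1.2], "fingers": 0},
    {"dr": [0, 0, 0], "dp": [0, 2, 0], "fingers": 0},
  ],
)

```text
time: 5.48
tool_pos: [0.6124, 0.0915, 0.1179]
tcp_rot: [-1.202, 1.212, -1.217]
wrist_force: [-0.3, 0.1, 0.2]
grip_width: -0.002
```

Emit:
step_arm(
  deltas=[
    {"dr": [0, 0, 0], "dp": [0, 0, 0.3], "fingers": 0},
    {"dr": [0, 0, 0], "dp": [0, 3, 0], "fingers": 0},
    {"dr": [0, 0, 0], "dp": [0, 3.1, 0], "fingers": 0},
    {"dr": [0, 0, 0], "dp": [0, 0, 0], "fingers": 0},
  ],
)

```text
time: 5.98
tool_pos: [0.6134, 0.0884, 0.0551]
tcp_rot: [-1.206, 1.22, -1.216]
wrist_force: [-0.8, 0.8, 0.9]
grip_width: -0.0
```

Emit:
step_arm(
  deltas=[
    {"dr": [0, 0, 0], "dp": [0, 0, -0.5], "fingers": 0},
    {"dr": [0, -4, 0], "dp": [-0.07, 0, -0.53], "fingers": 0},
    {"dr": [0, -4, 0], "dp": [-0.07, 0, -0.53], "fingers": 0},
  ],
)

```text
time: 6.35
tool_pos: [0.5994, 0.0903, 0.0583]
tcp_rot: [-1.265, 1.109, -1.114]
wrist_force: [2.2, 1.5, -1.1]
grip_width: -0.001
```

Emit:
step_arm(
  deltas=[
    {"dr": [0, -8, 0], "dp": [-0.15, 0, -1.06], "fingers": 0},
    {"dr": [0, -8, 0], "dp": [-0.15, 0, -1.06], "fingers": 0},
  ],
)

```text
time: 6.6
tool_pos: [0.5777, 0.0891, 0.0584]
tcp_rot: [-1.374, 0.897, -0.902]
wrist_force: [1.5, 1.1, -0.3]
grip_width: 0.003
```

```bash
python3 - <<'E'
from h import *
s=readout.get_state(); print(s["time"],s["tool_pos"],inpress(s["tool_pos"]),s["wrist_force"],s["grip_width"])
im=snap("side","s5.png"); im=snap("wrist","w5.png"); b=cv2.imread("pics/s5.png")[130:280,260:460]; b=cv2.resize(b,None,fx=2.6,fy=2.6); w=cv2.resize(cv2.imread("pics/w5.png"),None,fx=.4,fy=.4);cv2.imwrite("pics/v5.png",np.hstack([b,cv2.copyMakeBorder(w,0,b.shape[0]-w.shape[0],0,0,0)]))
E
```

```text
6.6 [0.57772796 0.08912761 0.05835935] [-0.09475576  0.11592689] [ 1.54242552  1.08736575 -0.26438758] 0.0026666071685914577
```

View pics/v5.png

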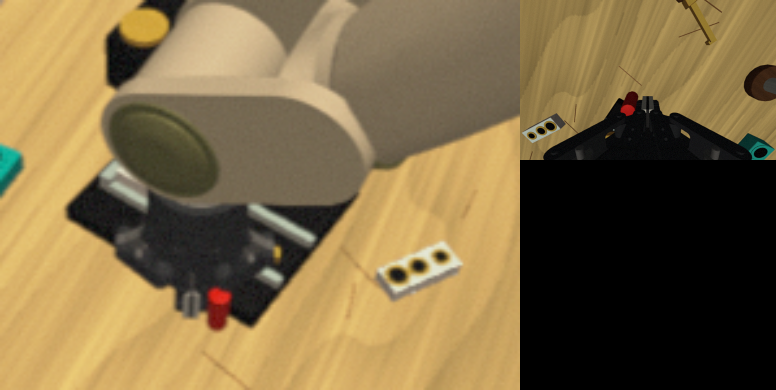

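The knob is moving, with q about 0.37, and the fingers are on its far side. The bystanders are untouched. I'll carry on along the arc.

Emit:
step_arm(
  deltas=[
    {"dr": [0, -8, 0], "dp": [-0.15, 0, -1.06], "fingers": 0},
    {"dr": [0, -8, 0], "dp": [-0.15, 0, -1.06], "fingers": 0},
    {"dr": [0, -8, 0], "dp": [-0.15, 0, -1.06], "fingers": 0},
  ],
)

```text
time: 7.08
tool_pos: [0.5482, 0.076, 0.0575]
tcp_rot: [-1.491, 0.579, -0.582]
wrist_force: [0.6, 0.5, -0.1]
grip_width: 0.001
```

Emit:
step_arm(
  deltas=[
    {"dr": [0, -8, 0], "dp": [-0.15, 0, -1.06], "fingers": 0},
    {"dr": [0, -8, 0], "dp": [-0.15, 0, -1.06], "fingers": 0},
    {"dr": [0, -8, 0], "dp": [-0.15, 0, -1.06], "fingers": 0},
  ],
)

```text
time: 7.45
tool_pos: [0.5267, 0.0524, 0.0574]
tcp_rot: [-1.556, 0.252, -0.255]
wrist_force: [0.1, -0.5, 0.2]
grip_width: 0.001
```

```bash
python3 - <<'E'
from h import *
s=readout.get_state(); p=inpress(s["tool_pos"]); d=p-[-.07,.045]; print(s["time"],s["tool_pos"],p,np.linalg.norm(d),"q if touching",np.arctan2(d[1],d[0])+.206-1.742,s["wrist_force"],s["joint_positions"].round(2))
E
```

```text
7.45 [0.52665478 0.05236331 0.05740904] [-0.13835323  0.07054688] 0.07297127521726283 q if touching 1.2479200443616447 [ 0.07031068 -0.51905854  0.19917304] [-0.12  0.54  1.6  -0.    1.   -1.37]
```

The contact force has dropped to zero past the middle, so the latch should have snapped. I'll back away from the knob, rise, and look.

Emit:
step_arm(
  deltas=[
    {"dr": [0, 0, 0], "dp": [0, 0, 1], "fingers": 0},
    {"dr": [0, 0, 0], "dp": [-0.5, -3, 0.5], "fingers": 0},
    {"dr": [0, 0, 0], "dp": [0, -5, 0], "fingers": 0},
    {"dr": [0, 0, 0], "dp": [0, -5, 0], "fingers": 0},
    {"dr": [0, 0, 0], "dp": [0, -2, 0], "fingers": 0},
  ],
)

```text
time: 8.07
tool_pos: [0.5274, 0.0694, 0.2101]
tcp_rot: [-1.555, 0.254, -0.263]
wrist_force: [-0.4, 0.0, -0.7]
grip_width: 0.002
```

Emit:
step_arm(
  deltas=[
    {"dr": [0, 10, 0], "dp": [0, 0, 0], "fingers": 0},
    {"dr": [0, 10, 0], "dp": [0, 0, 0], "fingers": 0},
    {"dr": [0, 10, 0], "dp": [0, 0, 0], "fingers": 0},
    {"dr": [0, 10, 0], "dp": [0, 0, 0], "fingers": 0},
    {"dr": [0, 10, 0], "dp": [0, 0, 0], "fingers": 0},
  ],
)

```text
time: 8.7
tool_pos: [0.5267, 0.0694, 0.2071]
tcp_rot: [-1.359, 0.937, -0.938]
wrist_force: [-0.1, -0.4, -0.6]
grip_width: 0.003
```

Emit:
step_arm(
  deltas=[
    {"dr": [0, 10, 0], "dp": [0, 0, 0], "fingers": 0},
    {"dr": [0, 10, 0], "dp": [5, 0, 1], "fingers": 0},
    {"dr": [0, 0, 0], "dp": [5, 0, 1], "fingers": 0},
    {"dr": [0, 0, 0], "dp": [0, 0, 0], "fingers": 0},
  ],
)

```text
time: 9.2
tool_pos: [0.5583, -0.0303, 0.2066]
tcp_rot: [-1.217, 1.196, -1.198]
wrist_force: [1.1, 1.1, 0.6]
grip_width: -0.001
```

```bash
python3 - <<'E'
from h import *
s=readout.get_state(); print(s["time"],s["tool_pos"],s["tcp_rot"],s["wrist_force"]); snap("wrist","w6.png"); snap("side","s6.png")
E
```

```text
9.2 [ 0.55825476 -0.03030973  0.20664823] [-1.21660399  1.19610792 -1.1980056 ] [1.075013   1.06211428 0.5910997 ]
```

View pics/w6.png

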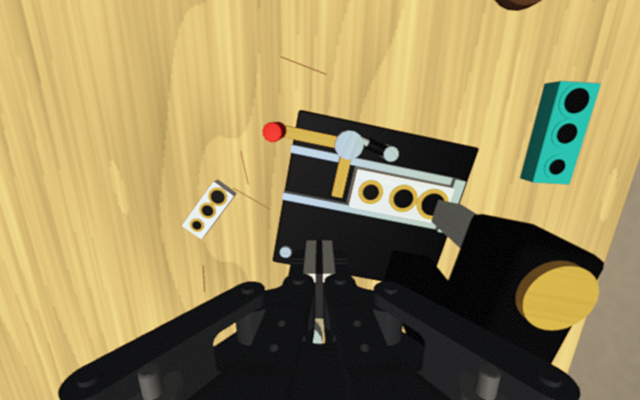

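The latch arm crosses the channel behind the die and the knob is on the robot's side at (273,131). Next I'll measure the angle.

```bash
python3 - <<'E'
from h import *
W=cam("wrist"); k=inpress(plane(W,273,131,.083)); p=inpress(plane(W,349,145,.046)); print(k,p,"q",np.mod(np.arctan2(*(k-p)[::-1]),2*np.pi)-1.742)
print([(inpress(plane(W,u,v,.044))*1000).round(1) for u,v in((355,168),(348,205),(454,184))])
a,b=[inpress(plane(W,u,v,.043)) for u,v in((346,158),(337,197))]; print("arm angle vs press, deg",np.degrees(np.arctan2(*(b-a)[::-1])))
S=cam("side"); 
for f in("side0.png","s6.png"):
    h=cv2.cvtColor(cv2.imread("pics/"+f),cv2.COLOR_BGR2HSV); m=((h[...,0]<15)&(h[...,1]>120)&(h[...,2]<150)).astype(np.uint8); 
    for n,r in(("mandrel",(240,280,215,265)),("pusher",(300,345,290,330))): c=np.argwhere(m[r[0]:r[1],r[2]:r[3]]); print(f,n,len(c),c.mean(0).round(1))
workorder.job_done()
E
```

```text
[-0.14589905  0.0478488 ] [-0.07163698  0.04698252] q 1.3879279933108855
[array([-59.5,  24.6]), array([-57.3, -17.3]), array([50.1, 29.2])]
arm angle vs press, deg -89.92033282035919
side0.png mandrel 378 [25.3 25. ]
side0.png pusher 63 [32.3 20.8]
s6.png mandrel 382 [25.3 25.2]
s6.png pusher 64 [32.  20.7]
the job is handed in; nothing more can be done
```

I pushed the die block home with the shut fingertips while the latch was open. I then pushed the red knob around its arc until the latch snapped shut, backed the arm clear, and handed the job in at about 9 s. I picked nothing up.

- **Die home:** the block stopped moving while the push force rose from 5 N to 30 N, so it was against the stop. The latch still looked open in the pictures before and after that push.
- **Latch:** the last wrist picture gives about 1.39 rad from the knob, against the 1.32 rad needed. The latch arm lies square across the channel behind the block.
- **Bystanders:** the mandrel and pusher stayed within about 0.3 pixel of their starting positions in the side camera. I took no such measurement of the jar, but the arm never went near it.
- **Disagreement:** hand-picked corner pixels put the block's near face at -50 to -53 mm (picture after the push) and -57 to -60 mm (last picture), against a nominal -55 mm. That spread is larger than the 3 mm tolerance, so the pictures alone cannot confirm the block is home. I relied on the force against the stop for that.

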